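Top out the slat crib and run the plank over it

TASK

Finish the small slat tower beside the white riser by laying the two loose slats on it crosswise to its top layer, one flush along each side, just like its bottom layer. Then slide the plank on the riser straight out over the tower, square to the riser, without lifting it off or letting it tip, until its leading end is level with the tower's far outer face. That far out it would tip by itself and it does not rest on the tower, so finish while still holding it there, level and still, for a colleague to wedge it: do not let go, and leave the jar, tape roll and tape dispenser where they are.

Things in the scene. Friction and masses are not known exactly. Their poses are not given: they have to be found in the camera images.
- riser: fixed white display riser, a low bench 110 mm (its x) by 120 mm (its y), 70 mm high, flat top. Origin: centre of its underside on the table; z up. Its +y axis is the outward direction, roughly the robot's left (within 0.2 rad); the outward edge of its top is at y = +60 mm, the rear edge at y = -60 mm.
- plank: loose plank of lighter wood, 50 mm wide (x), 440 mm long (y), 18 mm thick, 0.2 to 0.45 kg. Origin: centre of its underside, z up. Starts balanced flat on the riser (underside 70 mm up), up to 0.12 rad askew and 12 mm off centre, both ends in free air. +y end leads; the -y end (tail) sticks out at least 55 mm behind the riser even at the mark: it can be gripped there across its width from above.
- plank_end (a point): middle of the plank's leading (+y) end face, 9 mm above its underside
- plank_tail (a point): middle of the plank's tail (-y) end face, 9 mm above its underside
- crib: fixed square tower, 90 x 90 mm, 40 mm high, of two crossed layers of slats like the loose ones: bottom pair along its y at x = -36 and +36 mm, top pair along its x at y = -36 and +36 mm. Origin: centre of its underside; axes parallel to the riser's, on whose centre line it stands, just past the plank's leading end. The third layer goes along y at x = -36 and +36 mm; its top (60 mm) passes 10 mm below the plank.
- crib_mark (a point): middle of the crib's far outer face (y = +45 mm in the crib's frame), 40 mm above the table: the plank's leading end must come level with it, measured along the crib's y. It lies 240 to 262 mm beyond the riser's outward edge.
- slat0: loose dark wooden slat 18 mm wide (x), 90 mm long (y), 20 mm high, 22 g, lying on the table on the side of the riser away from the robot. Origin: centre of its underside; z up. The two slats are alike: either may go on either side of the crib.
- slat1: loose dark wooden slat 18 mm wide (x), 90 mm long (y), 20 mm high, 22 g, lying on the table on the side of the riser away from the robot. Origin: centre of its underside; z up. The two slats are alike: either may go on either side of the crib.
- jar: bystander: small clear sample jar with white lid, 56 mm across, 70 mm tall, beyond the crib as seen from the robot. Origin: centre of its underside.
- tape_roll: bystander: roll of paper tape lying flat, 100 mm across, 24 mm high, on the table below the plank's tail, towards the robot. Origin: centre of its underside.
- dispenser: bystander: black desk tape dispenser 55 x 140 mm, 85 mm high, behind the plank's tail. Origin: centre of its underside.
Things that resemble listed ones, but are neither listed nor needed, are in the scene too. What is shaped like the slat1 but purple or turquoise is not meant. What is shaped like the slat0 but green or yellow is not meant.

How it is judged:
By the outcome, as a careful person would: the job done as asked, in the order asked, and still so for the second after the job is handed in, while the arm keeps its last pose, push and grip.
It also fails if it takes over 64 s, if anything falls off the work surface, if the arm or the gripper's body presses on something with over 40 N, if the wrist force passes 120 N, or if a joint passes its speed limit or range.

ROBOT

A 7-joint arm with a two-finger parallel gripper is mounted at the origin on the work surface. World frame = base frame: x ahead of the robot, y to its left, z up, the work surface at z = 0. Lengths are in m, angles in rad, forces in N, time in s.
With the tool pointing down it reaches from about 0.425 to 0.825 m from the base axis. Payload 3.6 kg.
Tool frame: the origin (TCP) lies where the fingers leave the gripper's body, on its centre line; the fingertips stand 73 mm ahead of it and the grasp point (between the pads) lies 54 mm ahead of it; z points along the fingers, y is the line along which they close (so a half turn about z gives the same grasp; the last joint's range is limited). The gripper opens to 85 mm and grips with 20 to 120 N. Pads are 22 mm wide; open, the fingers measure 114 mm over their backs; the gripper's body (76 mm by 85 mm) begins 54 mm behind the grasp point. The pads swing forward as they close: fully open they stand 13 mm farther back than shut.
Start: joints at [1.234, 0.615, -0.013, 1.423, 0.008, 1.103, -0.04], TCP at [0.198, -0.619, 0.304] pointing down, gripper open.
Joint ranges: [-3.12, 3.12], [-0.3, 2.06], [-1.34, 1.32], [0.26, 2.42], [-1.36, 4.5], [0.01, 1.98], [-2.84, 2.84]. Speed limits (rad/s): [2.79, 2.79, 3.14, 3.14, 3.14, 3.14, 3.14].

INTERFACE

Orientations are given as a unit quaternion [x, y, z, w].
In Python, from station import arm, snapshot, camera_info, ticket gives the robot as it stands. Calls block until the motion is done:
- arm.movep(position, orientation): joint-space move of the TCP to a pose.
- arm.line_to(position, velocity=0.15, ori=None): straight line of the TCP; ori=None keeps the orientation; velocity is the mean speed in m/s.
- arm.move_j(angles): joint-space move.
- arm.move_gripper(opening, effort=None): opening from 0.0 (shut) to 1.0 (fully open); effort is the grip in N (None keeps the last); returns when the fingers have stopped.
- arm.pause(seconds).
- arm.ik(position, orientation): joint angles nearest the present ones, or None.
- snapshot(name): name is "scene" or "top" or "wrist"; returns the picture (480x640x3 uint8, blue, green, red); there is no depth.
- camera_info(name): a dict with "fx", "fy", "cx", "cy" (pixels), "R" (3x3) and "t" (3): a world point X has camera coordinates R X + t; the wrist camera has in their place "T_tool_cam" (4x4, takes a point from camera to tool coordinates, whose origin is the TCP and whose axes are the flange's). Camera axes: x right, y down, z forward; pixel columns grow to the right and rows downward; lengths in m; the calibration is good to about 2 mm. A picture is of the moment at which its call begins: read the wrist's pose just before it. camera_info takes no time and is no camera call.
A pose or a line that the arm cannot do raises arm.MotionError and nothing moves.
- ticket.finish_job(): hands the job in; it is judged then, once.
Readings, each from a call of its own:
- arm.read_time(): time.
- arm.read_joint_positions(): joint angles.
- arm.read_dq(): joint speeds.
- arm.read_effort(): joint torques, N m.
- arm.read_tool_pos(): TCP position.
- arm.read_eef_rot(): TCP orientation.
- arm.read_ft_force(): force on the tool from outside, world axes, zero at the start.
- arm.read_wrist_torque(): the same for the moment, N m.
- arm.read_opening(): opening from 0.0 (shut) to 1.0 (fully open).
- arm.read_finger_force(): force on a finger pad.
Only numpy, scipy, OpenCV 4.12 (cv2) and the standard library are available. Lean on these libraries where they do the work, as an engineer would, in place of code of your own. Each camera call takes 0.05 s, during which the arm holds its last target. There are 200 camera calls.

## Working session

There is one attempt and no reset: what is moved stays moved. The work goes in short steps, each a Python script; the robot and the scene stay as the last script left them, time stands still between calls to the robot, and variables do not carry over. Pictures are saved under pics/ and viewed, at most 10 in all, crops included, and the job is handed in when it is done.

```bash
mkdir -p pics; ls
python3 - <<'E'
from station import arm,snapshot,camera_info
import cv2
for n in ("scene","top"):
    cv2.imwrite(f"pics/{n}0.png",snapshot(n)); print(n,camera_info(n))
print(camera_info("wrist"),arm.read_eef_rot(),arm.read_time())
E
```

```text
pics
scene {'fx': 462.94635654424457, 'fy': 462.94635654424457, 'cx': 318.6759397683184, 'cy': 238.4290222497592, 'R': array([[ 0.48672565,  0.8734677 ,  0.01234152],
       [ 0.46862142, -0.24915654, -0.84753465],
       [-0.73721917,  0.41830036, -0.53059655]]), 't': array([-0.26184426, -0.18876835,  1.47971315])}
top {'fx': 482.1289591101465, 'fy': 482.1289591101465, 'cx': 314.8429731322574, 'cy': 235.83228434151152, 'R': array([[-0.00518493, -0.99998088, -0.00337011],
       [-0.99313336,  0.00554325, -0.11685634],
       [ 0.11687279,  0.00274107, -0.99314311]]), 't': array([0.00257798, 0.5864588 , 1.11816237])}
{'fx': 396.0008256334704, 'fy': 396.0008256334704, 'cx': 319.58058872899784, 'cy': 234.73530311237514, 'T_tool_cam': array([[ 7.75102277e-04, -9.64103646e-01, -2.65525063e-01,
         6.69112889e-02],
       [ 9.99999579e-01,  6.16634171e-04,  6.80171946e-04,
        -1.30650243e-04],
       [-4.92024427e-04, -2.65525478e-01,  9.64103718e-01,
        -6.96208194e-02],
       [ 0.00000000e+00,  0.00000000e+00,  0.00000000e+00,
         1.00000000e+00]])} [ 9.88019498e-01  1.54324561e-01 -2.01713224e-04 -1.16608880e-03] 0.1
```

View pics/top0.png

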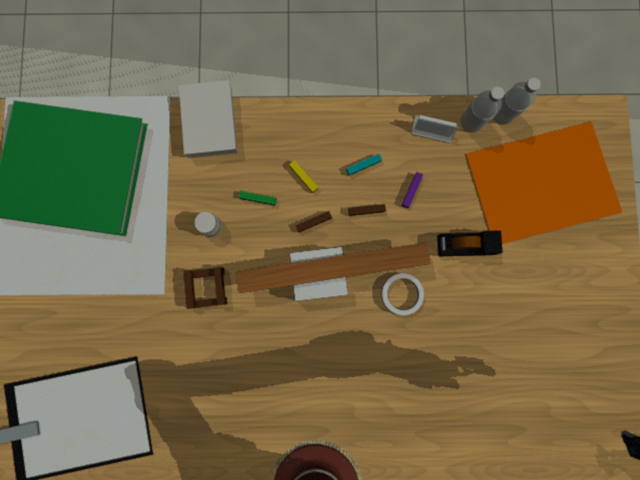

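View pics/scene0.png

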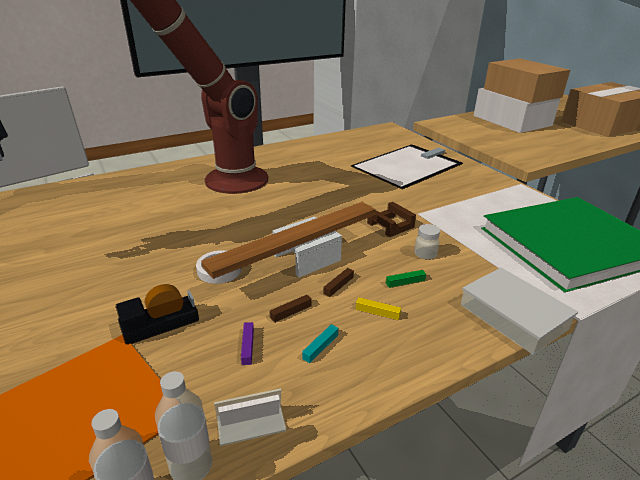

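Top view: loose slats at about (313,221) and (366,210), crib (206,287), plank (237,282) to (430,255), riser around (319,274), jar (207,224), tape roll (403,295), dispenser (470,243). The scene view agrees.

```bash
cat > h.py <<'E'
import numpy as np, cv2
from scipy.spatial.transform import Rotation as Rn
from station import arm,snapshot,camera_info,ticket
def rays(name,uv,pose=None):
    c=camera_info(name); uv=np.atleast_2d(uv).astype(float)
    d=np.c_[(uv[:,0]-c["cx"])/c["fx"],(uv[:,1]-c["cy"])/c["fy"],np.ones(len(uv))]
    if name=="wrist":
        p,q=pose; R=Rn.from_quat(q).as_matrix(); T=np.array(c["T_tool_cam"])
        return R@T[:3,3]+p, d@(R@T[:3,:3]).T
    R=np.array(c["R"]); return -R.T@c["t"], d@R
def on_plane(name,uv,z,pose=None):
    o,d=rays(name,uv,pose); return o+d*((z-o[2])/d[:,2])[:,None]
def down(yaw): # fingers close along world direction yaw; tool z down
    y=np.array([np.cos(yaw),np.sin(yaw),0]); z=np.array([0,0,-1.]); x=np.cross(y,z)
    return Rn.from_matrix(np.c_[x,y,z]).as_quat()
def blobs(mask,roi,amin=30):
    x0,y0,x1,y1=roi; m=np.zeros_like(mask); m[y0:y1,x0:x1]=mask[y0:y1,x0:x1]
    cs,_=cv2.findContours(m,cv2.RETR_EXTERNAL,cv2.CHAIN_APPROX_NONE)
    return [c for c in cs if cv2.contourArea(c)>amin]
E
python3 - <<'E'
from h import *
np.set_printoptions(precision=4,suppress=True)
im=cv2.imread("pics/top0.png"); hsv=cv2.cvtColor(im,cv2.COLOR_BGR2HSV)
for n,p in dict(slat=(313,221),slat2=(366,210),plank=(270,275),plank2=(400,260),table=(270,320),tableB=(350,240),crib=(190,290),criby=(206,271),riser=(320,290),riser2=(318,254),shadow=(250,360)).items(): print(n,hsv[p[1],p[0]],im[p[1],p[0]])
H,S,V=cv2.split(hsv)
def rect(mask,roi,z):
    for c in blobs(mask,roi):
        P=on_plane("top",c[:,0,:],z)[:,:2]
        (cx,cy),(w,h),a=cv2.minAreaRect((P*1000).astype(np.float32)); b=cv2.boxPoints(((cx,cy),(w,h),a))
        print("  c",cx,cy,"size",w,h,"ang",a)
dark=((V<85)&(S>90)).astype(np.uint8)*255
print("slats");rect(dark,(285,195,395,240),.02)
print("crib");rect(dark,(178,258,234,315),.04)
pl=((S>150)&(V>85)&(V<165)&(H<13)).astype(np.uint8)*255
print("plank");rect(pl,(228,235,440,300),.088)
wh=((S<60)&(V>140)).astype(np.uint8)*255
k=blobs(wh,(280,240,355,305))
P=np.vstack([on_plane("top",c[:,0,:],.07)[:,:2] for c in k]); print("riser",[cv2.contourArea(c) for c in k],cv2.minAreaRect((P*1000).astype(np.float32)))
cv2.imwrite("pics/m.png",cv2.resize(np.hstack([im[190:320,170:450],cv2.merge([dark,pl,wh])[190:320,170:450]]),None,fx=1.4,fy=1.4))
E
```

```text
slat [ 13 188  57] [15 33 57]
slat2 [ 12 182  56] [16 32 56]
plank [ 14 168 112] [ 38  73 112]
plank2 [ 15 174 104] [ 33  68 104]
table [ 19 135 132] [ 62 106 132]
tableB [ 18 138 129] [ 59 101 129]
crib [ 12 170  57] [19 34 57]
criby [ 13 192  57] [14 33 57]
riser [ 54   8 158] [153 158 154]
riser2 [ 75   6 158] [156 158 154]
shadow [ 19 134  95] [45 76 95]
slats
  c 623.7977294921875 6.5555877685546875 size 24.770645141601562 93.80989074707031 ang 23.074344635009766
  c 652.3822021484375 -126.04688262939453 size 21.50473403930664 90.99153900146484 ang 6.082850456237793
crib
  c 467.0976867675781 253.31402587890625 size 90.88915252685547 110.28585052490234 ang 6.366057395935059
plank
riser [661.0, 259.0] ((495.78607177734375, -8.319252014160156), (108.3371810913086, 117.0782241821289), 6.361642360687256)
```

View pics/m.png

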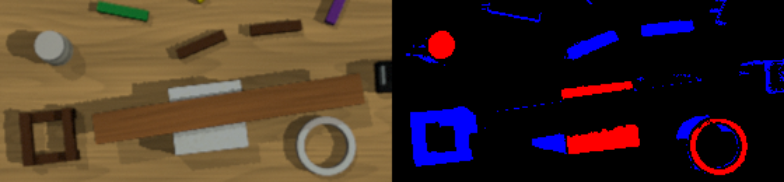

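The masks show clean slat blobs, crib and riser, with sizes close to nominal (riser 108x117 mm at 6.36°). The plank needs a better mask. I'll check IK, fix that mask, and hover over slat1.

Run:
```python
from h import *
np.set_printoptions(precision=4,suppress=True)
im=cv2.imread("pics/top0.png"); hsv=cv2.cvtColor(im,cv2.COLOR_BGR2HSV); H,S,V=cv2.split(hsv)
m=((S>150)&(V>80)&(V<150)&(H<17)).astype(np.uint8)*255
m=cv2.morphologyEx(m,cv2.MORPH_OPEN,np.ones((3,3))); m=cv2.morphologyEx(m,cv2.MORPH_CLOSE,np.ones((5,5)))
for c in blobs(m,(228,235,440,300),500):
    P=on_plane("top",c[:,0,:],.088)[:,:2]; print("plank",cv2.minAreaRect((P*1000).astype(np.float32)))
for off in (0,np.pi):
    for n,p,y in (("s1",(.652,-.126,.2),.106),("s0",(.624,.0066,.2),.40),("crib",(.467,.253,.2),.111),("tail",(.517,-.203,.133),.12),("end",(.507,-.111,.133),.111)):
        print(n,off,arm.ik(np.array(p),down(y+off)))
```

```text
plank ((508.2169494628906, -40.82281494140625), (50.825653076171875, 439.0201416015625), 8.38129997253418)
s1 0 [ 0.3861  0.7713 -0.4157  1.4868  0.3514  0.9578 -0.0223]
s0 0 [ 0.2452  0.7309 -0.5006  1.6111  0.4184  0.9082 -0.0087]
crib 0 [-0.0711  0.6679 -0.7358  1.8742  0.5966  0.833  -1.0067]
tail 0 [ 0.545   0.7161 -0.3306  1.8637  0.374   0.6228  0.103 ]
end 0 [ 0.3999  0.6811 -0.3455  1.9652  0.4108  0.5633 -0.1146]
s1 3.141592653589793 [-0.0688  0.7716  0.4142  1.504  -0.3547  0.9409 -2.5843]
s0 3.141592653589793 [-0.218   0.699   0.2922  1.6276 -0.2489  0.8518 -2.5674]
crib 3.141592653589793 [ 0.1243  0.8452 -1.151   1.8688  0.8976  1.0629  1.8506]
tail 3.141592653589793 [ 0.0929  0.7268  0.3845  1.8785 -0.4427  0.6209 -2.267 ]
end 3.141592653589793 [-0.0636  0.6869  0.3647  1.9798 -0.4454  0.5527 -2.4212]
```

Plank fit is 50.8x439 mm, yaw 8.38°, about 9 mm off centre. Next I hover over slat1 and look closer.

```bash
cat >> h.py <<'E'
def look(fn):
    pose=(np.array(arm.read_tool_pos()),np.array(arm.read_eef_rot())); im=snapshot("wrist"); cv2.imwrite("pics/"+fn,im); return im,pose
def dark_rects(im,pose,z,thr=75):
    hsv=cv2.cvtColor(im,cv2.COLOR_BGR2HSV); H,S,V=cv2.split(hsv)
    m=((V<thr)&(S>110)&(H<22)).astype(np.uint8)*255
    m=cv2.morphologyEx(m,cv2.MORPH_OPEN,np.ones((3,3))); out=[]
    for c in blobs(m,(0,0,640,480),800):
        P=on_plane("wrist",c[:,0,:],z,pose)[:,:2]
        out.append((cv2.minAreaRect((P*1000).astype(np.float32)),cv2.boundingRect(c)))
    return out
E
python3 - <<'E'
from h import *
arm.movep([.652,-.140,.2],down(.106)); arm.pause(.2)
im,pose=look("w1.png"); print(pose,arm.read_time())
for o in dark_rects(im,pose,.02): print(o)
E
```

```text
(array([ 0.65185313, -0.14092817,  0.20010121]), array([ 6.69164277e-01,  7.43114469e-01, -1.30235537e-04,  1.95961008e-04])) 2.725
(((631.5987548828125, -21.49823570251465), (17.513202667236328, 28.49820899963379), 6.04158353805542), (291, 0, 32, 56))
(((511.33599853515625, -116.81561279296875), (11.28005313873291, 193.27926635742188), 8.394973754882812), (60, 0, 72, 314))
```

View pics/w1.png

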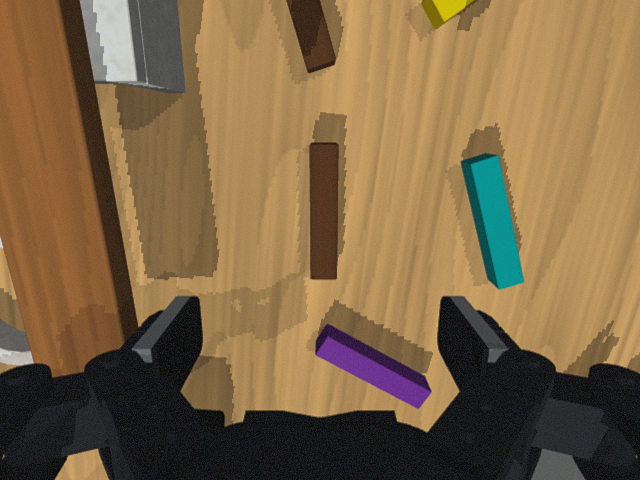

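Wrist view: slat1 at about (323,211), roughly 28x137 px and cleanly separated. The other slat's end is at (315,35), with the plank at left. I'll retune the threshold, measure both slats, and grasp slat1 if the size fits.

```bash
cat > slat.py <<'E'
from h import *
def find(im,pose,z,near):
    hsv=cv2.cvtColor(im,cv2.COLOR_BGR2HSV); H,S,V=cv2.split(hsv)
    m=((V<115)&(S>135)&(H<17)).astype(np.uint8)*255
    m=cv2.morphologyEx(m,cv2.MORPH_OPEN,np.ones((5,5))); out=[]
    for c in blobs(m,(0,0,640,480),800):
        P=on_plane("wrist",c[:,0,:],z,pose)[:,:2]
        r=cv2.minAreaRect((P*1000).astype(np.float32)); out.append(r)
    r=min(out,key=lambda r:np.hypot(r[0][0]/1000-near[0],r[0][1]/1000-near[1]))
    (cx,cy),(w,h),a=r
    if w>h: w,h,a=h,w,a-90
    return np.array([cx,cy])/1000,np.radians((a+90)%180-90),w,h
def grasp(near,pose,im):
    c,yaw,w,h=find(im,pose,.02,near); print("slat",c,yaw,w,h)
    assert 15<w<23 and 85<h<96 and np.hypot(*(c-near[:2]))<.015
    q=down(yaw)
    arm.move_gripper(.6,40)
    arm.movep([*c,.13],q); arm.line_to([*c,.075],.12)
    arm.move_gripper(0,40); print("open",arm.read_opening(),arm.read_finger_force(),arm.read_tool_pos(),arm.read_ft_force())
    arm.line_to([*c,.2],.2)
E
python3 - <<'E'
from slat import *
im=cv2.imread("pics/w1.png"); hsv=cv2.cvtColor(im,cv2.COLOR_BGR2HSV)
print(hsv[211,323],hsv[250,323],hsv[200,50],hsv[200,160])
pose=(np.array([0.65185313,-0.14092817,0.20010121]),np.array([6.69164277e-01,7.43114469e-01,-1.30235537e-04,1.95961008e-04]))
grasp(np.array([.652,-.126]),pose,im)
# look at crib from hover
y=np.array([-.1108,.9938]); cr=np.array([.467,.253]); p=cr-.06*y
arm.movep([*p,.24],down(.111)); arm.pause(.2)
im,pose=look("w2.png"); print(pose,arm.read_time())
E
```

```text
[ 10 121  84] [ 10 148  88] [ 14 159 144] [ 17 119 131]Traceback (most recent call last):
  File "<stdin>", line 5, in <module>
  File "slat.py", line 14, in grasp
    c,yaw,w,h=find(im,pose,.02,near); print("slat",c,yaw,w,h)
              ~~~~^^^^^^^^^^^^^^^^^^
  File "slat.py", line 9, in find
    r=min(out,key=lambda r:np.hypot(r[0][0]/1000-near[0],r[0][1]/1000-near[1]))
ValueError: min() iterable argument is empty
```

```bash
sed -i 's/hsv=cv2.cvtColor(im,cv2.COLOR_BGR2HSV); H,S,V=cv2.split(hsv)\n    m=((V<115)/X/; s/m=((V<115)&(S>135)&(H<17))/m=((V<108)\&(S>95)\&(H<15))/' slat.py
sed -i '/def find/a\    im=cv2.medianBlur(im,3)' slat.py
python3 - <<'E'
from slat import *
im=cv2.imread("pics/w1.png")
pose=(np.array([0.65185313,-0.14092817,0.20010121]),np.array([6.69164277e-01,7.43114469e-01,-1.30235537e-04,1.95961008e-04]))
grasp(np.array([.652,-.126]),pose,im)
y=np.array([-.1108,.9938]); cr=np.array([.467,.253]); p=cr-.06*y
arm.movep([*p,.24],down(.111)); arm.pause(.2)
im,pose=look("w2.png"); print(pose,arm.read_time())
E
```

```text
slat [ 0.6529516  -0.12836664] 0.11050786111045958 17.225040435791016 88.86933898925781
open 0.19855912654090843 40.13600707054138 [ 0.65374888 -0.12840071  0.07619781] [0.58754677 0.52139062 4.43706996]
(array([0.47442137, 0.19235874, 0.23971973]), array([ 6.67683887e-01,  7.44444893e-01, -1.53538187e-04,  6.27986398e-05])) 6.95
```

View pics/w2.png

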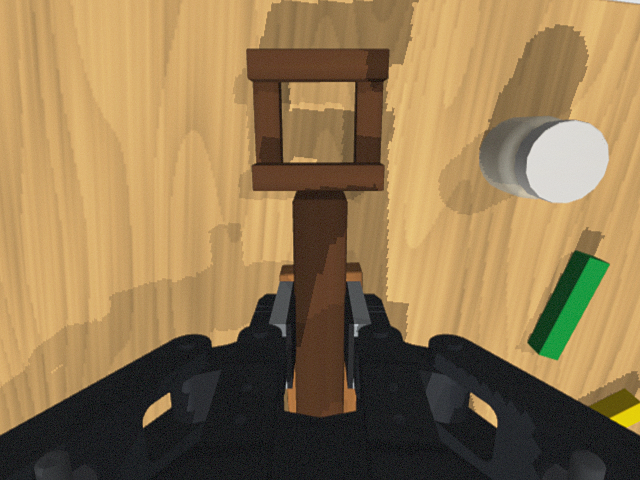

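Wrist view: crib square at (247..388, 50..190), slat held centred at column 320 with its end at row 192, jar at (567,160). Next I measure the crib and place the slat on its +x side.

Run:
```python
from slat import *
im=cv2.medianBlur(cv2.imread("pics/w2.png"),3); pose=(np.array([0.47442137,0.19235874,0.23971973]),np.array([6.67683887e-01,7.44444893e-01,-1.53538187e-04,6.27986398e-05]))
H,S,V=cv2.split(cv2.cvtColor(im,cv2.COLOR_BGR2HSV))
m=((V<115)&(S>90)&(H<15)).astype(np.uint8)*255
m[185:,283:356]=0; m[205:]=0; m=cv2.morphologyEx(m,cv2.MORPH_OPEN,np.ones((5,5)))
c=max(blobs(m,(220,30,420,205)),key=cv2.contourArea); print(cv2.boundingRect(c))
P=on_plane("wrist",c[:,0,:],.04,pose)[:,:2]; r=cv2.minAreaRect((P*1000).astype(np.float32)); print(r)
# held slat far-end edge
col=V[180:240,310:330].mean(1); print(col.round().astype(int))
print(arm.read_opening(),arm.read_finger_force())
```

```text
(247, 49, 142, 142)
((465.343994140625, 260.7081604003906), (89.0341796875, 88.6090087890625), 6.267892360687256)
[102 102 100 100 100  99  89  83  80  70  52  47  44  44  44  44  45  46
  48  56  64  67  69  69  69  69  69  69  69  69  69  69  69  68  69  69
  70  70  70  69  69  69  68  68  68  68  69  70  70  69  69  69  69  69
  69  69  69  69  69  69]
0.20159186118474295 39.548338651657104
```

```bash
cat >> slat.py <<'E'
C=np.array([.4660,.2607]); YAW=.1105
ex=np.array([np.cos(YAW),np.sin(YAW)]); ey=np.array([-ex[1],ex[0]])
def place(side,dy):
    p=C+side*.036*ex+dy*ey; q=down(YAW)
    arm.movep([*p,.16],q); arm.line_to([*p,.122],.08); arm.line_to([*p,.1172],.02); arm.pause(.2)
    print("at",arm.read_tool_pos(),arm.read_ft_force())
    arm.move_gripper(.38,40); arm.line_to([*p,.2],.2)
E
python3 - <<'E'
from slat import *
pose=(np.array([0.47442137,0.19235874,0.23971973]),np.array([6.67683887e-01,7.44444893e-01,-1.53538187e-04,6.27986398e-05]))
e=on_plane("wrist",[[320,199]],.1835,pose)[0]-pose[0]; off=e[:2]@ey-.045; print("slat offset along y",off)
j=on_plane("wrist",[[567,160]],.07,pose)[0]; print("jar",j,(j[:2]-C)@ex)
assert abs(off)<.006
place(1,-off)
# look at it and go on to slat0
p=np.array([.6238,.0066])-.03*ey; arm.movep([*p,.2],down(.40)); arm.pause(.2)
im,pose=look("w3.png"); print(pose,arm.read_time())
print(find(im,pose,.02,np.array([.624,.0066])))
E
```

```text
slat offset along y -0.0005647563213925233
jar [0.61557505 0.25550906 0.07      ] 0.14809037365583058
at [0.50176741 0.2652838  0.11729778] [-0.37878248  0.18472097 -0.51422673]
(array([ 0.62693968, -0.02102766,  0.20020153]), array([ 5.51183136e-01,  8.34384184e-01,  3.80348479e-04, -1.98001206e-04])) 11.0
(array([0.62431696, 0.00222   ]), np.float64(0.4022798037202842), 17.011384963989258, 88.3348159790039)
```

Run:
```python
from slat import *
pose=(np.array([0.62693968,-0.02102766,0.20020153]),np.array([5.51183136e-01,8.34384184e-01,3.80348479e-04,-1.98001206e-04]))
im=cv2.imread("pics/w3.png"); grasp(np.array([.6243,.0022]),pose,im)
p=C-.065*ey; arm.movep([*p,.24],down(YAW)); arm.pause(.2)
im,pose=look("w4.png"); print(pose,arm.read_time())
V=im.max(2); print(V[175:225,310:330].mean(1).round().astype(int))
```

```text
slat [0.62431696 0.00221999] 0.4022796705622297 17.011381149291992 88.3348159790039
open 0.19946623520055587 39.949636459350586 [0.62509173 0.00236967 0.07610995] [-0.68982444 -0.96271982  4.47945169]
(array([0.47416193, 0.19473036, 0.23941916]), array([ 6.68082327e-01,  7.44087268e-01, -3.77435836e-04, -6.86775267e-06])) 14.7333
[102 100 101 101 101 102 102 103 104 105 103 102 102 101  88  58  44  45
  45  45  48  46  46  48  63  67  69  71  70  71  69  70  70  69  70  70
  70  70  70  71  70  69  71  70  70  69  70  71  71  70]
```

View pics/w4.png

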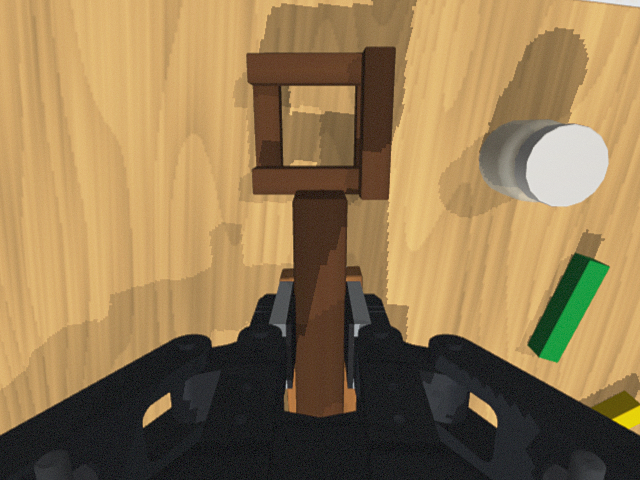

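Wrist view: slat1 lies on the crib with its corners at (363,47), (395,47), (389,198), (361,198). The held slat's end is at row 199. I'll check those corners, then place the second slat.

Run:
```python
from slat import *
np.set_printoptions(precision=4,suppress=True)
pose=(np.array([0.47416193,0.19473036,0.23941916]),np.array([6.68082327e-01,7.44087268e-01,-3.77435836e-04,-6.86775267e-06]))
loc=lambda uv,z:np.c_[(on_plane("wrist",uv,z,pose)[:,:2]-C)@ex,(on_plane("wrist",uv,z,pose)[:,:2]-C)@ey]
print("slat",loc([[363,47],[395,47],[389,198],[361,198]],.06)); print("crib left",loc([[247,54],[253,194]],.04))
off=(on_plane("wrist",[[320,199]],.183,pose)[0]-pose[0])[:2]@ey-.045; print("off",off)
assert abs(off)<.006
place(-1,-off)
p=C-.06*ey; arm.line_to([*p,.24],.3); arm.pause(.2)
im,pose=look("w5.png"); print(pose,arm.read_time())
```

```text
slat [[ 0.0258  0.0443]
 [ 0.0443  0.0442]
 [ 0.0447 -0.0439]
 [ 0.0269 -0.0438]]
crib left [[-0.0447  0.0439]
 [-0.0451 -0.0445]]
off -0.00061056679304166
at [0.4302 0.2574 0.1173] [-0.5484 -0.0864  0.2957]
(array([0.4713, 0.202 , 0.2389]), array([ 0.6659,  0.746 , -0.0011, -0.001 ])) 18.0
```

View pics/w5.png

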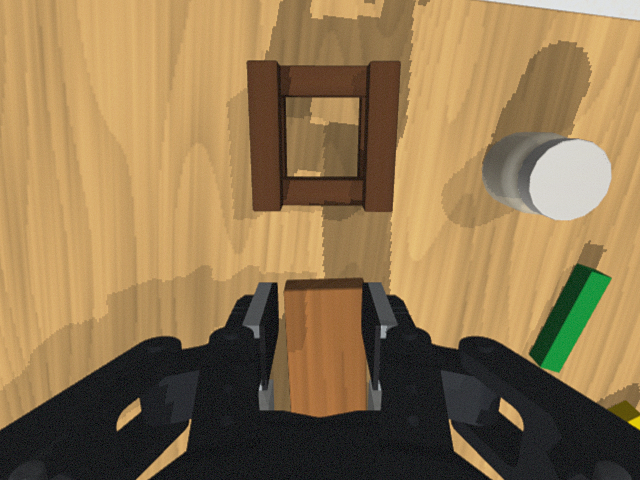

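Wrist view: both slats are flush on the sides, rows 61 to 211, columns 248 to 400. The plank's leading top edge is at row 291, columns 286 to 363. Next I check the plank end and look at the tail.

Run:
```python
from slat import *
np.set_printoptions(precision=4,suppress=True)
pose=(np.array([0.4713,0.202,0.2389]),np.array([0.6659,0.746,-0.0011,-0.001]))
L=lambda uv,z,pose:on_plane("wrist",uv,z,pose)[:,:2]
q=L([[248,61],[280,61],[281,210],[253,210],[368,61],[400,61],[393,210],[364,210]],.06,pose)-C; print(np.c_[q@ex,q@ey])
print("plank end",L([[286,291],[363,291],[286,280]],.088,pose))
arm.move_gripper(1.0,60)
u=np.array([-np.sin(.1463),np.cos(.1463)]); g=np.array([.5082,-.0408])-.185*u; p=g-.06*u
arm.movep([*p,.25],down(.1463)); arm.pause(.2)
im,pose=look("w6.png"); print(pose,arm.read_time())
```

```text
[[-0.0439  0.0443]
 [-0.0253  0.0443]
 [-0.0267 -0.0439]
 [-0.0446 -0.044 ]
 [ 0.0258  0.0445]
 [ 0.0444  0.0446]
 [ 0.045  -0.0436]
 [ 0.0264 -0.0437]]
plank end [[0.4539 0.1711]
 [0.4998 0.1764]
 [0.4532 0.1782]]
(array([ 0.5444, -0.2818,  0.2501]), array([ 0.6527,  0.7576,  0.0002, -0.    ])) 20.6
```

View pics/w6.png

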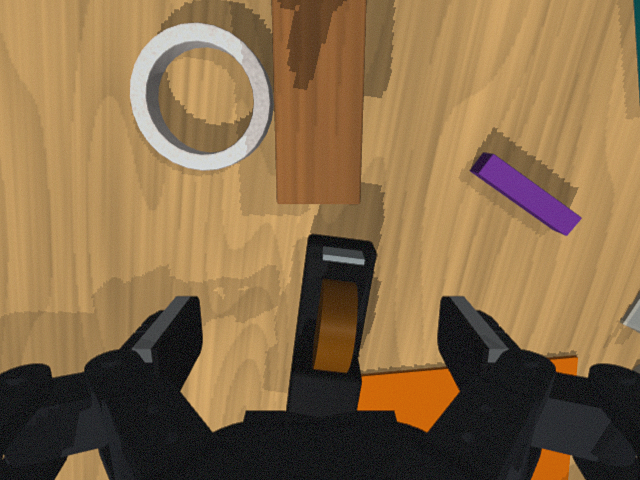

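Wrist view: tail top corners at (277,203) and (360,203). Tape roll at (200,97) and the dispenser's front at (342,237) are both clear of the grip spot. Next I grip the tail and square it up.

Run:
```python
from slat import *
np.set_printoptions(precision=4,suppress=True)
pose=(np.array([0.5444,-0.2818,0.2501]),np.array([0.6527,0.7576,0.0002,0.]))
t=on_plane("wrist",[[277,203],[360,203]],.088,pose)[:,:2]; T=t.mean(0)+.0008*ex
a=np.arctan2(*(t[1]-t[0])[::-1]); print("tail",t,T,np.linalg.norm(t[1]-t[0]),a)
y0=.1463; u=np.array([-np.sin(y0),np.cos(y0)]); print("lead by tail",T+.44*u)
assert np.hypot(*(T-[.5403,-.2585]))<.01
g=T+.035*u
arm.movep([*g,.18],down(y0)); arm.line_to([*g,.129],.08); f0=np.array(arm.read_ft_force())
arm.move_gripper(0,90); arm.pause(.2)
print(arm.read_opening(),arm.read_finger_force(),np.array(arm.read_tool_pos()),f0,np.array(arm.read_ft_force()),np.array(arm.read_wrist_torque()),arm.read_time())
cv2.imwrite("pics/top1.png",snapshot("top"))
```

```text
tail [[ 0.5158 -0.2629]
 [ 0.5646 -0.2556]] [ 0.541  -0.2592] 0.04929373187213495 0.1491946799091655
lead by tail [0.4769 0.1761]
0.5691780509971152 94.36748743057251 [ 0.536  -0.2247  0.1292] [ 0.6451 -0.2889 -0.4937] [-1.3331  0.0017  1.7282] [0.083  0.0592 0.0803] 22.475
```

Grip is good (48 mm opening, 94 N) and the tail position agrees with the top view. Now align, then slide straight to 10 mm short of the mark and check.

Run:
```python
from slat import *
np.set_printoptions(precision=4,suppress=True)
p0=np.array(arm.read_tool_pos()); z=.1292
s=(p0[:2]-C)@ey; x=(p0[:2]-C)@ex; print("local",x,s,"to go",-.36-s)
def rep(): 
    p=np.array(arm.read_tool_pos()); r=Rn.from_quat(arm.read_eef_rot()).as_matrix(); 
    print((p[:2]-C)@ex,(p[:2]-C)@ey,p[2],np.arctan2(r[1,1],r[0,1]),np.array(arm.read_ft_force()),arm.read_time())
arm.line_to([*(C+(s+.004)*ey),z],.02,ori=down(YAW)); arm.pause(.2); rep()
arm.line_to([*(C-.375*ey),z],.04); arm.pause(.3); rep()
cv2.imwrite("pics/top2.png",snapshot("top")); cv2.imwrite("pics/scene2.png",snapshot("scene"))
im=cv2.imread("pics/top2.png"); H,S,V=cv2.split(cv2.cvtColor(im,cv2.COLOR_BGR2HSV))
m=((S>150)&(V>80)&(V<150)&(H<17)).astype(np.uint8)*255
m=cv2.morphologyEx(m,cv2.MORPH_OPEN,np.ones((3,3))); m=cv2.morphologyEx(m,cv2.MORPH_CLOSE,np.ones((5,5)))
for c in blobs(m,(150,235,440,300),500):
    P=on_plane("top",c[:,0,:],.088)[:,:2]; print("plank",cv2.minAreaRect((P*1000).astype(np.float32)),"lead",((P-C)@ey).max())
cv2.imwrite("pics/cmp.png",np.vstack([cv2.resize(im[230:320,160:360],(800,360)),cv2.resize(cv2.imread("pics/scene2.png")[180:290,200:480],(600,236))[:, :].copy() if 0 else cv2.copyMakeBorder(cv2.resize(cv2.imread("pics/scene2.png")[180:290,200:480],(600,236)),0,0,0,200,cv2.BORDER_CONSTANT)]))
```

```text
local 0.016062013138185054 -0.49016531593345203 to go 0.13016531593345204
8.292673355548893e-05 -0.48601277240797186 0.12917618432761233 0.1106687943325198 [ 2.5409 -0.2419  1.047 ] 23.6917
0.0003949000556679537 -0.37643594863266916 0.1301274044012387 0.10981010099903632 [ 1.4277 -7.231   8.7616] 26.9167
plank ((480.3195495605469, 126.40414428710938), (50.8787956237793, 324.352294921875), 6.535925388336182) lead 0.02703659135566271
```

View pics/cmp.png

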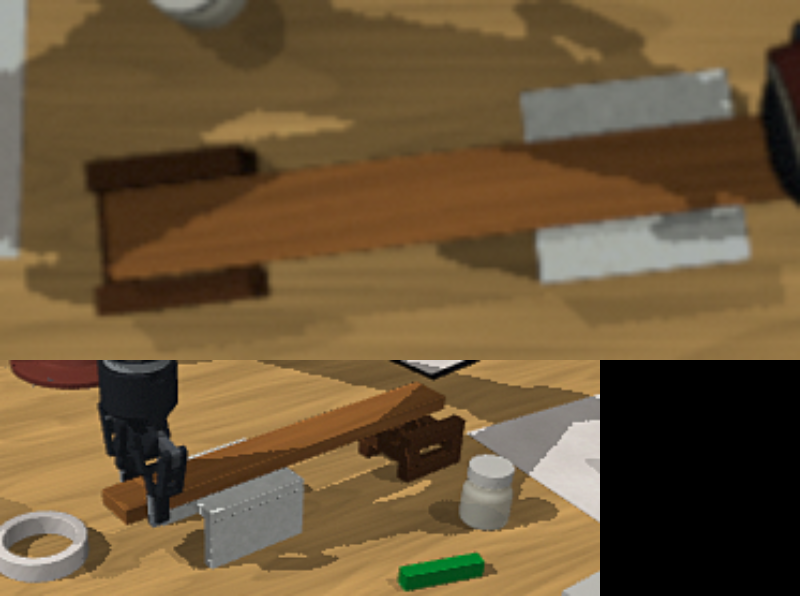

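The plank is square and centred between the slats, with about 16 mm to go. The tail is pressing down with roughly 9 N, so I ease the height slightly and finish the slide.

Run:
```python
from slat import *
np.set_printoptions(precision=4,suppress=True)
def rep():
    p=np.array(arm.read_tool_pos()); r=Rn.from_quat(arm.read_eef_rot()).as_matrix()
    print((p[:2]-C)@ex,(p[:2]-C)@ey,p[2],"tilt",r[:2,2],np.array(arm.read_ft_force()),np.array(arm.read_wrist_torque()),arm.read_time()); return (p[:2]-C)@ey
rep()
arm.line_to([*(C-.375*ey),.1298],.01); arm.pause(.2); rep()
arm.line_to([*(C-.3595*ey),.1298],.03); arm.pause(.4); s=rep()
im=snapshot("top"); cv2.imwrite("pics/top3.png",im); H,S,V=cv2.split(cv2.cvtColor(im,cv2.COLOR_BGR2HSV))
cv2.imwrite("pics/scene3.png",snapshot("scene"))
m=((S>150)&(V>65)&(V<150)&(H<17)).astype(np.uint8)*255
m=cv2.morphologyEx(m,cv2.MORPH_OPEN,np.ones((3,3)))
for c in blobs(m,(150,235,440,300),500):
    P=on_plane("top",c[:,0,:],.088)[:,:2]; print("plank",cv2.minAreaRect((P*1000).astype(np.float32)),"lead",np.sort((P-C)@ey)[-8:])
d=((V<70)&(S>90)).astype(np.uint8)*255
for c in blobs(d,(160,255,232,315),30):
    P=on_plane("top",c[:,0,:],.06)[:,:2]; print("slats far",((P-C)@ey).max(),"x",((P-C)@ex).min(),((P-C)@ex).max(),cv2.contourArea(c))
a=cv2.resize(im[250:315,170:290],(800,433),interpolation=cv2.INTER_CUBIC); b=cv2.imread("pics/scene3.png")[190:240,330:480]
cv2.imwrite("pics/cmp3.png",np.vstack([a,cv2.copyMakeBorder(cv2.resize(b,(480,160)),0,0,0,320,cv2.BORDER_CONSTANT)]))
```

```text
0.0003908654733821667 -0.37647984469131296 0.13014414359954757 tilt [ 0.0016 -0.0031] [ 1.2165 -7.9688  8.7217] [-1.4019 -0.0672  0.0397] 27.0167
7.779925900169888e-05 -0.3750499659680499 0.13017229505930605 tilt [ 0.0004 -0.0008] [ 0.5518 -4.4966  6.9965] [-1.0529 -0.1736 -0.0941] 27.4667
0.0001131624918922398 -0.3592528758224894 0.1301853783516887 tilt [ 0.0005 -0.0005] [-0.0236 -4.5953  6.8147] [-0.8982 -0.1575 -0.0165] 28.5333
plank ((480.6578369140625, 120.80167388916016), (51.53107833862305, 372.2720947265625), 6.8785810470581055) lead [0.0445 0.0447 0.0447 0.0449 0.0449 0.0451 0.0453 0.0455]
slats far 0.04474466775131202 x -0.044882601943667735 -0.026677016513069647 263.5
slats far 0.049142073650947166 x 0.020910463679712905 0.044491679598374745 347.5
```

View pics/cmp3.png

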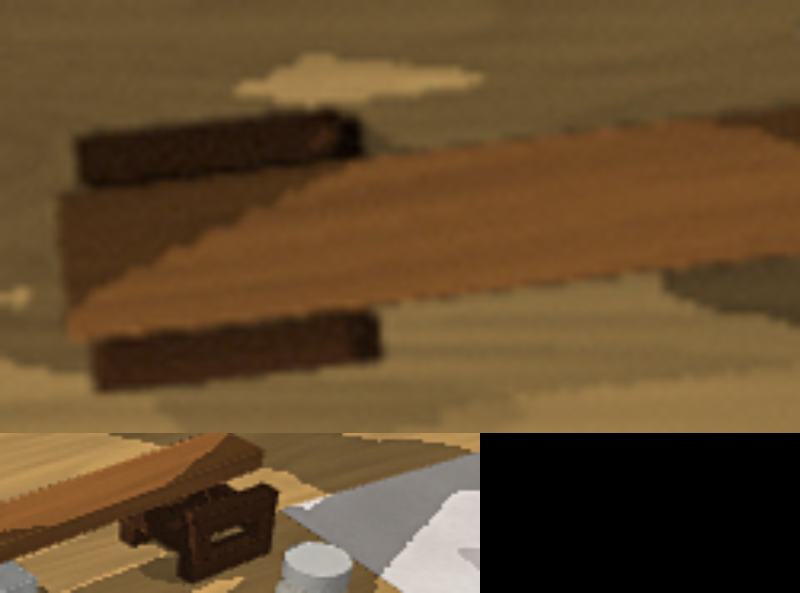

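The leading end measures 45 to 45.7 mm in the crib frame (target 45). The plank is square and centred, and lies flat with a mild hold-down. I'll check it's still, then hand in.

Run:
```python
from slat import *
arm.pause(.5); print(arm.read_tool_pos(),arm.read_ft_force(),np.abs(arm.read_dq()).max(),arm.read_finger_force(),arm.read_time())
print(ticket.finish_job())
```

```text
[ 0.50575991 -0.09635069  0.13018794] [ 1.24438799 -4.179872    7.25524752] 0.0016539063825052678 95.22585153579712 29.1333
the job is handed in; nothing more can be done
None
```

The job is handed in at 29 s, with no verdict returned: both slats measured flush on the crib, and the arm holds the plank square and still, its leading end within about 1 mm of the mark; I took level from the hold-down force, not a measurement.

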